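# Clamp a pine block in a dowelling jig with its ratchet trigger and keep the pressure on

## Task

Get the pine block ready for end drilling: lay it lengthwise in the bed of the dowelling jig and let go, then pump the pistol-grip trigger with full squeezes, letting it spring right out between them, until the rubber nose has pushed the block home against the drill plate. The coarse ratchet slackens when let go, so finish while holding the trigger squeezed, pressing the block firmly but gently (about 20 N, for which a squeeze of 15 to 20 N is plenty; a hard squeeze crushes the soft pine). Leave the other things on the bench where they are.

Things in the scene. Friction and masses are not known exactly. Their poses are not given: they have to be found in the camera images.
- pine_block: plain pine block, 44 x 90 x 28 mm (x, y, z), about 0.12 kg, lying flat on the bench to the left of the jig; origin at the centre of its underside, y along its 90 mm length. Grasp it across the 44 mm.
- jig: dowelling jig fixed on the bench: plywood board 130 x 380 x 18 mm (x, y, z); origin at the centre of its underside. Along its y axis, from -y to +y: the clamp with its upright pistol handle and trigger, the ratchet rod with the rubber nose, the bed, the drill plate. The rod advances towards +y.
- bed (a point): top of the jig's board, 18 mm above the bench, axes as the jig's: the place for the centre of the block's underside when home. The bed lies between two rails (6 mm high, 54 mm apart: 5 mm to spare each side) that run 69 mm to -y and 43 mm to +y of this point. The nose first stands 14 to 32 mm clear of the home block, so the block may be laid up to 10 mm short of home, towards -y.
- drill_plate: upright aluminium plate at the +y end of the bed, 76 mm wide, 46 mm high, 20 mm thick, with two drill bushings on its outer side; origin at the bottom centre of the face that the block's end must be pressed against (45 mm to +y of the bed point).
- nose_face (a point): centre of the front face of the rod's round rubber nose, 32 mm across, in a steel cup 38 mm across; its axis runs 20 mm above the board.
- nose (a joint): spring travel of the rubber nose into its cup, 0 (not pressed) to 0.006 m (bottomed); about 7 N per mm, so 20 N is 0.0029 m.
- rod (a joint): how far the toothed rod has advanced, m (0 to 0.050). Starts at 0.004 to 0.022; the nose touches the home block at 0.036. Without load it stays where the last stroke left it; pressing on the block it slips back to its last tooth when the trigger is let out, leaving about 7 N.
- trigger (a joint): angle of the trigger, rad: 0 sprung out (leaning 0.2 to +y, away from the handle), 0.4 fully squeezed (leaning 0.2 to the handle). A full stroke advances the rod one 6 mm tooth (the first 4 to 10 mm); it must spring back below 0.05 to catch the next. It takes 2 to 6 N; on the home block squeezes of 10, 18, 25, 40 N give about 18, 23, 28, 42 N at the nose.
- trigger_grip (a point): point to squeeze on the trigger, in the middle of its thickness, 129 mm above the bench; the trigger is 8 mm thick (y), 18 mm wide (x), its top 149 mm above the bench. It is hinged 50 mm below this point about an axis along the jig's x: squeezing moves the point 20 mm towards -y, to the fixed handle behind.
- handle_grip (a point): middle of the fixed pistol handle, 130 mm above the bench: 21 mm wide (x), 13 mm thick (y), top 152 mm above the bench; it stands on the -y side of the trigger. Outside width over both at this height, along y: 46 mm with the trigger out, 26 mm fully squeezed. Fingers can reach down over both from above, to 100 mm above the bench.
- c_clamp: bystander: small red G-clamp lying flat, 103 x 73 x 29 mm; leave alone
- marker: bystander: marker pen lying, 127 mm long; leave alone
- nozzle_can: bystander: small can full of nozzles, 86 x 94 x 110 mm; leave alone
- spray_bottle: bystander: white pump bottle, standing, 57 mm across, 188 mm high; leave alone
- clear_jar: bystander: clear empty jar, standing, 89 mm across, 112 mm high; leave alone
- clip_lamp: bystander: clamp lamp with its coiled lead, lying, 117 x 231 x 72 mm; leave alone

How it is judged (in metres and radians):
On the way, in this order (a step that is already met when the one before it is completed fails the run):
1. the block lies flat in the bed between the rails, in front of the nose, and is let go (x of pine_block in the frame of bed between -0.008 and 0.008 m and z of pine_block in the frame of bed below 0.004 m and angle between the y axis of pine_block and the y axis of jig, either way round below 0.1 rad and angle between pine_block's own z axis and vertical below 0.08 rad and y of pine_block in the frame of bed between -0.034 and 0.003 m and contact force between the fingers and pine_block below 0.2 N and linear speed of pine_block below 0.02 m/s), for 0.2 s.
2. the trigger is squeezed for a stroke (value of joint trigger above 0.28 rad), for 0.05 s.
3. the trigger is let out again for the next stroke (value of joint trigger below 0.06 rad), for 0.05 s.
4. the nose presses on the block (contact force between nose and pine_block above 5 N), for 0.2 s.
At the end, for the whole second after the job is handed in: the program ends holding: the fingers squeeze the trigger (over 3 N, trigger off its rest stop), the nose presses the block with 10 to 45 N, and the block lies flat in the bed, square to within 0.1 rad, its end home against the drill plate (within 3 mm, over 6 N), untouched by the fingers (x of pine_block in the frame of bed between -0.008 and 0.008 m and z of pine_block in the frame of bed below 0.004 m and angle between the y axis of pine_block and the y axis of jig, either way round below 0.1 rad and angle between pine_block's own z axis and vertical below 0.08 rad and y of pine_block in the frame of bed between -0.003 and 0.003 m and contact force between nose and pine_block between 10 and 45 N and contact force between drill_plate and pine_block above 6 N and contact force between the fingers and trigger above 3 N and value of joint trigger above 0.02 rad and linear speed of pine_block below 0.01 m/s and contact force between the fingers and pine_block below 0.2 N); the arm keeps its last pose, push and grip.
It fails at once if the nose presses the block with over 55 N and crushes the pine (contact force between nose and pine_block above 55 N).
It fails at once if another thing on the bench is moved by over 3 cm (distance of any of c_clamp, spray_bottle, marker, nozzle_can, clear_jar, clip_lamp from where it was at the start of the episode above 0.03 m).
It also fails if it takes over 67 s, if anything falls off the work surface, if the arm or the gripper's body presses on something with over 40 N, if the wrist force passes 120 N, or if a joint passes its speed limit or range.

## Robot

A 6-joint arm with a two-finger parallel gripper is mounted at the origin on a cart in front of the work surface, level with it; the furniture and walls round the work are solid. World frame = base frame: x ahead of the robot, y to its left, z up, the work surface at z = 0. Lengths are in m, angles in degrees, forces in N, time in s.
With the tool pointing down it reaches from about 0.4 to 0.825 m from the base axis. Payload 7 kg.
Tool frame: the origin (TCP) lies at the very end of the fingers, on their centre line; the grasp point (between the pads) lies 19 mm behind it; z points along the fingers, y is the line along which they close (so a half turn about z gives the same grasp; the last joint's range is limited). The gripper opens to 88 mm and grips with 3 to 60 N. Pads are 19 mm wide; open, the fingers measure 130 mm over their backs; the gripper's body (78 mm by 193 mm) begins 47 mm behind the grasp point.
Start: joints at [91.564, 20.546, 0.682, 0, -70.136, -16.507], TCP at [0.174, 0.652, 0.227] pointing down, gripper open.
Joint ranges: [-176.03, 176.03], [-82.01, 121.73], [-58.28, 71.71], [-173.87, 95.51], [-174.79, -0.11], [-173.66, 173.66]. Speed limits (degrees/s): [136.94, 136.94, 172.46, 180, 180, 180].

## Interface

Orientations are given as [roll, pitch, yaw] about the fixed x, y, z axes, in that order (R = Rz(yaw) Ry(pitch) Rx(roll)).
In Python, from plant import ctrl, cams, workorder gives the robot as it stands.
- The arm moves only by the tool play_rows, never from a script. Its argument "motion" is a list of rows, each an object of numbers: "x", "y", "z": the shift along the tool's x, y, z normalised to -1 to 1, where 1 is 0.025 m; "rx", "ry", "rz": the turn, a rotation vector about the tool's x, y, z normalised to -1 to 1, where 1 is 4 degrees. A call has 1 to 20 rows; each row shifts and turns the commanded pose from where the row before left it, along the tool's axes as they then stand; what a row does not reach is not made up. A row lasts 1/8 s, in which the tool goes at most 62.5 mm and 10.7 degrees, less where a joint would pass 70% of its speed; a pose out of reach is approached as far as the arm can. A call with a number of a shift or a turn outside -1 to 1 is refused whole. A call with a gripper value outside its range is refused whole. "fingers" is the opening, from -1 (shut) to 1 (fully open), set as the call begins (left out, the last holds). The fingers move at their own pace and stop on an object; the grip force is fixed at half the most. Time passes only in rows, so rows that do not move let the fingers close. It gives the time, the measured TCP pose, the force, the opening and the grip force at its end, in the units of the state.
- ctrl.get_obs(): the state, without advancing time (a new reading comes with each control period).
- cams.snapshot(name): name is "side" or "top" or "wrist"; returns the picture (384x512x3 uint8, blue, green, red); there is no depth.
- cams.get_calibration(name): a dict with "vertical_fov" (degrees; the focal length in pixels is half the picture's height over the tangent of half this angle, whatever the lens; pixels are square), "cx", "cy" (the principal point, pixels), "position" and "rotation" of the camera in the world. Camera axes: x right, y up, looking along -z (the intrinsics and any distortion apply to the point x, -y, -z); pixel columns grow to the right and rows downward; lengths in m; the calibration is good to about 2 mm. The wrist camera is an equidistant fisheye: a pixel r from the principal point sees the ray r / f radians off the axis. A picture is of the moment at which its call begins: read the wrist's pose just before it. get_calibration takes no time and is no camera call; for the wrist camera it gives the pose at the moment of the call.
- workorder.close_job(): hands the job in; it is judged then, once.
The state is a dict: "clock": time; "joint_pos": joint angles; "qvel": joint speeds; "tau": joint torques, N m; "tool_pos": TCP position; "orientation": TCP orientation; "force": force on the tool from outside, world axes, zero at the start; "moment": the same for the moment, N m; "opening": finger opening in m; "gripper_force": force on a finger pad.
Only numpy, scipy, OpenCV 4.12 (cv2) and the standard library are available. Lean on these libraries where they do the work, as an engineer would, in place of code of your own. Each camera call takes 0.05 s, during which the arm holds its last target. There are 200 camera calls.

## Working session

There is one attempt and no reset: what is moved stays moved. The work goes in short steps, Python scripts to look and compute and a tool call to move; the robot and the scene stay as the last step left them, time stands still between calls to the robot, and variables do not carry over. Pictures are saved under pics/ and viewed, at most 10 in all, crops included, and the job is handed in when it is done.

Besides the shell and the picture viewer there is one more tool, called after "Call:" by a JSON object that holds its "method" and its "body". play_rows: Moves the arm, as the interface text tells. Its arguments: {"type":"object","properties":{"motion":{"type":"array"},"fingers":{"type":"number"}},"required":["motion"]}

```bash
mkdir -p pics && cat > h.py <<'E'
import numpy as np, cv2
from plant import ctrl, cams, workorder
def snap(n,f):
    c=cams.get_calibration(n); im=np.array(cams.snapshot(n)); cv2.imwrite('pics/'+f,im); return im,c
def ray(c,u,v,fish=False,H=384):
    f=H/2/np.tan(np.radians(c['vertical_fov'])/2)
    x,y=(u-c['cx']),(v-c['cy'])
    if fish:
        r=np.hypot(x,y); t=r/f; s=np.sin(t)/max(r,1e-9); d=np.array([x*s,-y*s,-np.cos(t)])
    else: d=np.array([x/f,-y/f,-1])
    return np.array(c['position']),np.array(c['rotation'])@(d/np.linalg.norm(d))
def onz(c,u,v,z,fish=False):
    p,d=ray(c,u,v,fish); return p+d*(z-p[2])/d[2]
def two(r1,r2):
    A=np.array([r1[1],-r2[1]]).T; t=np.linalg.lstsq(A,r2[0]-r1[0],rcond=None)[0]
    a,b=r1[0]+r1[1]*t[0],r2[0]+r2[1]*t[1]; return (a+b)/2,np.linalg.norm(a-b)
def proj(c,P,fish=False,H=384):
    f=H/2/np.tan(np.radians(c['vertical_fov'])/2)
    q=np.array(c['rotation']).T@(np.array(P)-c['position']); x,y,z=q[0],-q[1],-q[2]
    if fish:
        r=np.hypot(x,y); k=f*np.arctan2(r,z)/max(r,1e-9); return c['cx']+x*k,c['cy']+y*k
    return c['cx']+f*x/z,c['cy']+f*y/z
E
python3 - <<'E'
from h import *
np.set_printoptions(precision=4,suppress=True)
import pickle
D={}
for n in ['top','side','wrist']:
    im,c=snap(n,n+'0.png'); print(n,c); D[n]=c
pickle.dump(D,open('c0.pkl','wb'))
print(ctrl.get_obs())
E
```

```text
top {'vertical_fov': 50.543062977410116, 'cx': 252.74059765260188, 'cy': 185.0401491544058, 'position': array([0.4281, 0.1295, 1.3887]), 'rotation': array([  4.953 ,  -1.1775, -88.8212])}
side {'vertical_fov': 57.25732787041578, 'cx': 246.96118802957815, 'cy': 192.84868752408147, 'position': array([ 0.4914, -0.8297,  0.9318]), 'rotation': array([48.6322, -1.1538, -3.4092])}
wrist {'vertical_fov': 65.70646984690485, 'cx': 252.11573362285242, 'cy': 192.26991228857224, 'position': array([0.2555, 0.6289, 0.3834]), 'rotation': array([ -17.9073,   -0.0981, -104.9419])}
{'clock': 0.15, 'joint_pos': array([ 91.5636,  20.5827,   0.6452,  -0.0136, -70.1341, -16.5074]), 'qvel': array([-0.0778, -0.1283,  0.1613, -0.0373,  0.0232, -0.0138]), 'tau': array([ -0.0008, -58.3275,  29.329 ,   7.0011,   0.0088,  -0.0001]), 'tool_pos': array([0.174 , 0.6518, 0.2258]), 'orientation': array([179.9277,  -0.0081, -14.9484]), 'force': array([-0.4235,  0.2001,  0.2188]), 'moment': array([-0.0365,  0.0305,  0.0195]), 'gripper_force': 0.0, 'opening': 0.08774214236487592}
```

```bash
sed -i "s/^def snap/from scipy.spatial.transform import Rotation as Ro\ndef snap/; s/c=cams.get_calibration(n); im/c=cams.get_calibration(n); c['rotation']=Ro.from_euler('xyz',c['rotation'],degrees=True).as_matrix(); im/" h.py && python3 - <<'E'
import cv2
a=cv2.imread('pics/top0.png');cv2.imwrite('pics/top0b.png',cv2.resize(a,(800,600),interpolation=cv2.INTER_CUBIC))
E
```

```text
(no output)
```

View pics/top0b.png

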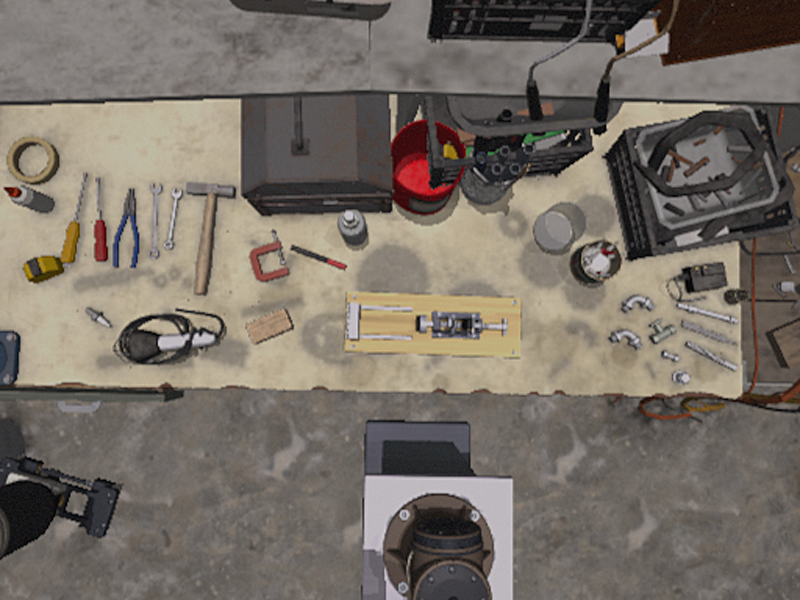

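View pics/side0.png

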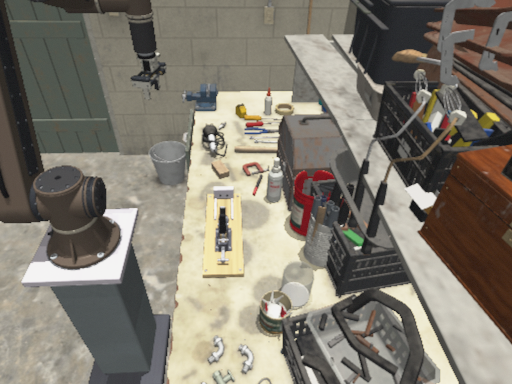

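The top view shows the block at about (270,325), the jig board from (345,292) to (521,358), drill plate at its left end and the clamp at about (460,323) (800-px scale). The side view agrees: the jig's +y end, with the plate, points away to the robot's left.

```bash
python3 - <<'E'
from h import *
np.set_printoptions(precision=4,suppress=True)
c=cams.get_calibration('top'); c['rotation']=Ro.from_euler('xyz',c['rotation'],degrees=True).as_matrix()
s=1.5625
g=lambda u,v,z:onz(c,u/s,v/s,z)
for n,u,v,z in [('blk',270,323,.028),('b1',247,324,.028),('b2',288,306,.028),('b3',292,323,.028),('b4',252,343,.028),('jTL',346,292,.018),('jTR',521,296,.018),('jBR',519,358,.018),('jBL',345,351,.018),('plate',353,322,.06),('handle',477,324,.15),('cl',268,260,.02),('lamp',220,338,.03),('marker',345,268,.01),('benchedge',300,388,0),('spray',350,220,.18)]: print(n,g(u,v,z))
w=cams.get_calibration('wrist'); Rw=Ro.from_euler('xyz',w['rotation'],degrees=True)
o=ctrl.get_obs(); Rt=Ro.from_euler('xyz',o['orientation'],degrees=True)
print('cam in tool',Rt.inv().apply(w['position']-o['tool_pos'])); print((Rt.inv()*Rw).as_matrix()); print(Rt.as_matrix())
E
```

```text
blk [0.4682 0.3687 0.028 ]
b1 [0.4651 0.4174 0.028 ]
b2 [0.5053 0.3317 0.028 ]
b3 [0.4692 0.322  0.028 ]
b4 [0.425  0.4052 0.028 ]
jTL [0.5389 0.2094 0.018 ]
jTR [ 0.5386 -0.1704  0.018 ]
jBR [ 0.4046 -0.1665  0.018 ]
jBL [0.412  0.2081 0.018 ]
plate [0.473  0.1906 0.06  ]
handle [ 0.4712 -0.0554  0.15  ]
cl [0.6044 0.3795 0.02  ]
lamp [0.4342 0.4727 0.03  ]
marker [0.592  0.2134 0.01  ]
benchedge [0.3304 0.3039 0.    ]
spray [0.665 0.196 0.18 ]
cam in tool [ 0.0847  0.0012 -0.1577]
[[ 0.0001  0.9515  0.3076]
 [ 1.     -0.0001 -0.0003]
 [-0.0002  0.3076 -0.9515]]
[[ 0.9662 -0.2579 -0.0002]
 [-0.2579 -0.9662 -0.0013]
 [ 0.0001  0.0013 -1.    ]]
```

Call:
{"method": "play_rows", "body": {"motion": [{"rz":1},{"rz":1},{"rz":1},{"rz":1},{"rz":1},{"rz":1},{"rz":1},{"rz":1},{"rz":1},{"rz":1},{"rz":1},{"rz":1}], "fingers": 1}}

```text
$.motion[0]: bad value
```

Call:
{"method": "play_rows", "body": {"motion": [{"x":0.95,"y":-0.33},{"x":0.95,"y":-0.33},{"x":0.95,"y":-0.33},{"x":0.95,"y":-0.33},{"x":0.95,"y":-0.33},{"x":0.95,"y":-0.33},{"x":0.95,"y":-0.33},{"x":0.95,"y":-0.33},{"x":0.95,"y":-0.33},{"x":0.95,"y":-0.33},{"x":0.95,"y":-0.33},{"x":0.95,"y":-0.33},{"x":0.95,"y":-0.33},{"x":0.95,"y":-0.33},{"x":0.95,"y":-0.33},{"x":0.95,"y":-0.33},{}]}}

```text
$.motion[0]: bad value
```

```bash
python3 - <<'E'
from h import *
import pickle
im,c=snap('wrist','w1.png'); pickle.dump(c,open('w1.pkl','wb'))
cv2.imwrite('pics/w1b.png',cv2.resize(im,(800,600),interpolation=cv2.INTER_CUBIC))
o=ctrl.get_obs(); print(o['tool_pos'],o['orientation'],o['joint_pos'],o['clock'])
E
```

```text
[0.17400231 0.65190852 0.22597823] [ 1.79942897e+02 -8.01089871e-03 -1.49453143e+01] [ 9.15651699e+01  2.05771462e+01  6.54773578e-01 -9.08847240e-03
 -7.01346531e+01 -1.65073956e+01] 0.2
```

View pics/w1b.png

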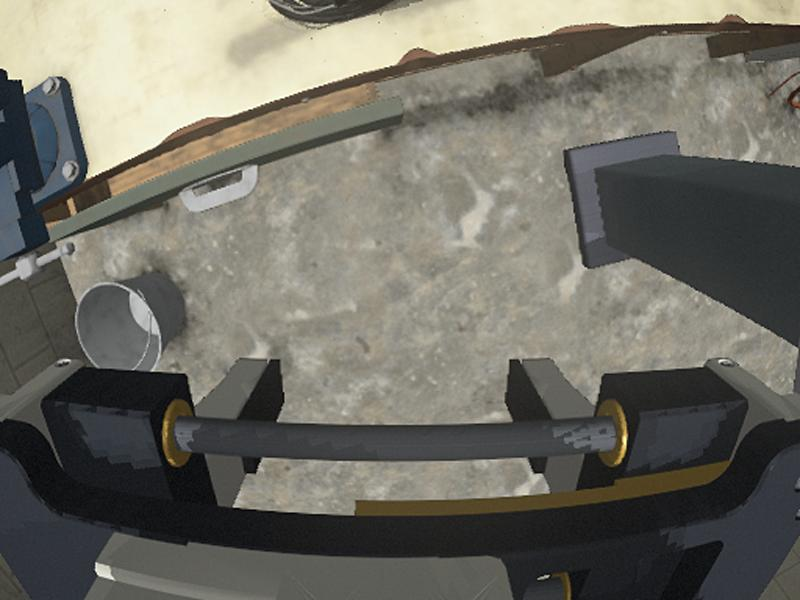

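The arm has not moved: the rows were refused, apparently because all six keys are needed. The picture shows the floor and bench edge, with the fingertips at about (270,370) and (520,370).

Call:
{"method": "play_rows", "body": {"motion": [{"x":0,"y":0,"z":0,"rx":0,"ry":0,"rz":1},{"x":0,"y":0,"z":0,"rx":0,"ry":0,"rz":1},{"x":0,"y":0,"z":0,"rx":0,"ry":0,"rz":1},{"x":0,"y":0,"z":0,"rx":0,"ry":0,"rz":1},{"x":0,"y":0,"z":0,"rx":0,"ry":0,"rz":1},{"x":0,"y":0,"z":0,"rx":0,"ry":0,"rz":1},{"x":0,"y":0,"z":0,"rx":0,"ry":0,"rz":1},{"x":0,"y":0,"z":0,"rx":0,"ry":0,"rz":1},{"x":0,"y":0,"z":0,"rx":0,"ry":0,"rz":1},{"x":0,"y":0,"z":0,"rx":0,"ry":0,"rz":1},{"x":0,"y":0,"z":0,"rx":0,"ry":0,"rz":1},{"x":0,"y":0,"z":0,"rx":0,"ry":0,"rz":1}], "fingers": 1}}

```text
clock: 1.7
tool_pos: [0.174, 0.652, 0.2263]
orientation: [180.0, -0.0, -63.1]
force: [-0.5, 0.5, 0.1]
opening: 0.0876
gripper_force: 0.0
```

Call:
{"method": "play_rows", "body": {"motion": [{"x":0.95,"y":-0.33,"z":0,"rx":0,"ry":0,"rz":0},{"x":0.95,"y":-0.33,"z":0,"rx":0,"ry":0,"rz":0},{"x":0.95,"y":-0.33,"z":0,"rx":0,"ry":0,"rz":0},{"x":0.95,"y":-0.33,"z":0,"rx":0,"ry":0,"rz":0},{"x":0.95,"y":-0.33,"z":0,"rx":0,"ry":0,"rz":0},{"x":0.95,"y":-0.33,"z":0,"rx":0,"ry":0,"rz":0},{"x":0.95,"y":-0.33,"z":0,"rx":0,"ry":0,"rz":0},{"x":0.95,"y":-0.33,"z":0,"rx":0,"ry":0,"rz":0},{"x":0.95,"y":-0.33,"z":0,"rx":0,"ry":0,"rz":0},{"x":0.95,"y":-0.33,"z":0,"rx":0,"ry":0,"rz":0},{"x":0.95,"y":-0.33,"z":0,"rx":0,"ry":0,"rz":0},{"x":0.95,"y":-0.33,"z":0,"rx":0,"ry":0,"rz":0},{"x":0.95,"y":-0.33,"z":0,"rx":0,"ry":0,"rz":0},{"x":0.95,"y":-0.33,"z":0,"rx":0,"ry":0,"rz":0},{"x":0.95,"y":-0.33,"z":0,"rx":0,"ry":0,"rz":0},{"x":0,"y":0,"z":0,"rx":0,"ry":0,"rz":0}]}}

```text
clock: 3.7
tool_pos: [0.4476, 0.3895, 0.2265]
orientation: [180.0, -0.0, -63.1]
force: [0.1, 0.6, 0.4]
opening: 0.0876
gripper_force: 0.0
```

```bash
python3 - <<'E'
from h import *
import pickle
im,c=snap('wrist','w1.png'); pickle.dump(c,open('w1.pkl','wb'))
cv2.imwrite('pics/w1b.png',cv2.resize(im,(800,600),interpolation=cv2.INTER_CUBIC))
o=ctrl.get_obs(); print(o['tool_pos'],o['orientation'],o['joint_pos'],o['clock'])
E
```

```text
[0.44705679 0.39018282 0.22647808] [ 1.79993335e+02 -2.38291180e-03 -6.30360270e+01] [ 5.99712347e+01  1.29299448e+01 -1.00000648e+01 -1.77240484e-03
 -6.70768778e+01 -3.30065714e+01] 3.75
```

View pics/w1b.png

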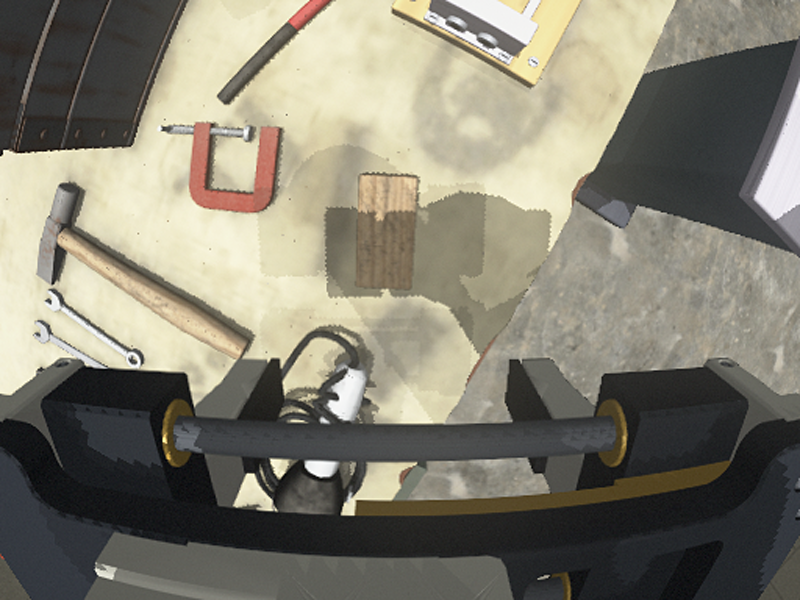

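The pine block is at corners (359,175), (418,177), (412,289), (356,287); the jig's plate end is at the top around (480,30). The lamp lies behind the block by the fingers.

```bash
python3 - <<'E'
from h import *
import pickle
np.set_printoptions(precision=4,suppress=True)
c=pickle.load(open('w1.pkl','rb')); s=1.5625
P=[onz(c,u/s,v/s,.028,True) for u,v in [(359,175),(418,177),(412,289),(356,287)]]
print(np.array(P),np.mean(P,0)); 
for a,b in [(0,1),(1,2),(2,3),(3,0)]:
    d=P[b]-P[a]; print(np.linalg.norm(d),np.degrees(np.arctan2(d[1],d[0])))
o=ctrl.get_obs(); R=Ro.from_euler('xyz',o['orientation'],degrees=True)
print(R.inv().apply(np.mean(P,0)-o['tool_pos']))
print('tcp px',np.array(proj(c,o['tool_pos'],True))*s)
for n,u,v in [('jc1',392,12),('jc2',528,86),('jc3',582,0)]: print(n,onz(c,u/s,v/s,.018,True))
E
```

```text
[[0.5028 0.3387 0.028 ]
 [0.4622 0.3198 0.028 ]
 [0.4253 0.4008 0.028 ]
 [0.466  0.4196 0.028 ]] [0.4641 0.3697 0.028 ]
0.04482729922306682 -155.14236823479456
0.08893775210771321 114.48340775070909
0.044833267079840304 24.784002466364388
0.08888017826088992 -65.52065800531079
[ 0.026  -0.0059  0.1985]
tcp px [393.7562 387.5465]
jc1 [0.5402 0.21   0.018 ]
jc2 [0.4186 0.212  0.018 ]
jc3 [0.4121 0.1171 0.018 ]
```

Call:
{"method": "play_rows", "body": {"motion": [{"x":0,"y":0,"z":0,"rx":0,"ry":0,"rz":0.56},{"x":0.5,"y":-0.14,"z":0.8,"rx":0,"ry":0,"rz":0},{"x":0.5,"y":-0.14,"z":0.8,"rx":0,"ry":0,"rz":0},{"x":0,"y":0,"z":0.8,"rx":0,"ry":0,"rz":0},{"x":0,"y":0,"z":0.8,"rx":0,"ry":0,"rz":0},{"x":0,"y":0,"z":0,"rx":0,"ry":0,"rz":0}]}}

```text
clock: 4.5
tool_pos: [0.4622, 0.3709, 0.1451]
orientation: [179.8, -0.1, -65.2]
force: [0.3, -0.2, -0.2]
opening: 0.0875
gripper_force: 0.0
```

```bash
python3 - <<'E'
from h import *
import pickle
im,c=snap('wrist','w2.png'); pickle.dump(c,open('w2.pkl','wb'))
o=ctrl.get_obs(); print(o['tool_pos'],o['orientation'],o['clock'])
s=1.5625
for z in (0,.028): print([np.round(np.array(proj(c,[x,y,z],True))*s) for x,y in [(.5028,.3387),(.4622,.3198),(.4253,.4008),(.466,.4196)]])
cv2.imwrite('pics/w2b.png',cv2.resize(im,(800,600),interpolation=cv2.INTER_CUBIC))
E
```

```text
[0.46282828 0.37149341 0.14635182] [ 1.79946962e+02 -4.12579887e-02 -6.51430615e+01] 4.55
[array([357., 215.]), array([426., 215.]), array([423., 341.]), array([359., 341.])]
[array([354., 221.]), array([429., 221.]), array([425., 358.]), array([356., 358.])]
```

View pics/w2b.png

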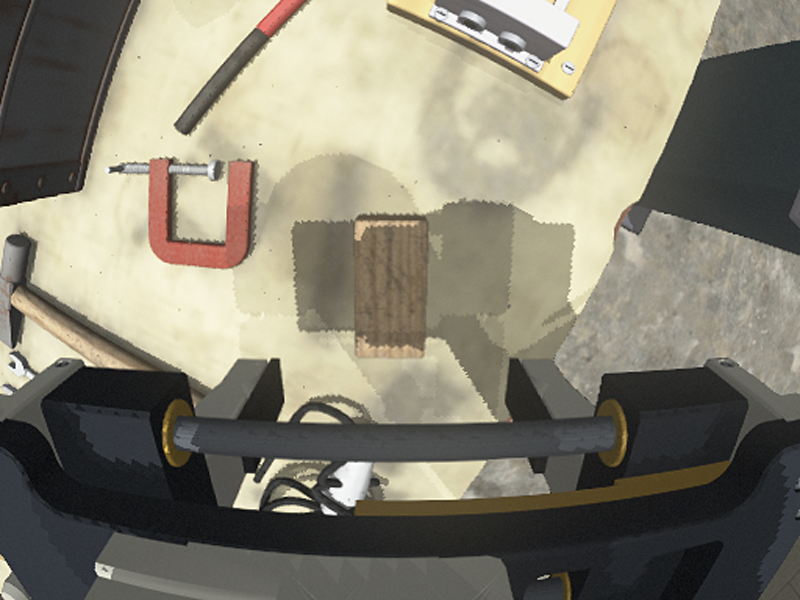

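The block's top face is at (355,221)–(427,357), within a pixel of where the first view's corners at z = 28 mm reproject. This confirms its height and centre, and the fingers straddle it at x of about 391.

Call:
{"method": "play_rows", "body": {"motion": [{"x":0.09,"y":-0.02,"z":0.9,"rx":0,"ry":0,"rz":0},{"x":0,"y":0,"z":0.9,"rx":0,"ry":0,"rz":0},{"x":0,"y":0,"z":0.9,"rx":0,"ry":0,"rz":0},{"x":0,"y":0,"z":0.9,"rx":0,"ry":0,"rz":0},{"x":0,"y":0,"z":0.9,"rx":0,"ry":0,"rz":0},{"x":0,"y":0,"z":0.9,"rx":0,"ry":0,"rz":0},{"x":0,"y":0,"z":0,"rx":0,"ry":0,"rz":0},{"x":0,"y":0,"z":0,"rx":0,"ry":0,"rz":0}]}}

```text
clock: 5.55
tool_pos: [0.4652, 0.3705, 0.0129]
orientation: [-179.9, 0.0, -65.1]
force: [-0.8, 0.5, 0.7]
opening: 0.0878
gripper_force: 0.0
```

Call:
{"method": "play_rows", "body": {"motion": [{"x":0,"y":0,"z":0.08,"rx":0,"ry":0,"rz":0},{"x":0,"y":0,"z":0,"rx":0,"ry":0,"rz":0}]}}

```text
clock: 5.8
tool_pos: [0.4648, 0.3699, 0.0103]
orientation: [-179.9, 0.0, -65.2]
force: [-0.1, -1.0, 0.5]
opening: 0.0876
gripper_force: 0.0
```

Call:
{"method": "play_rows", "body": {"motion": [{"x":0,"y":0,"z":0,"rx":0,"ry":0,"rz":0},{"x":0,"y":0,"z":0,"rx":0,"ry":0,"rz":0},{"x":0,"y":0,"z":0,"rx":0,"ry":0,"rz":0},{"x":0,"y":0,"z":0,"rx":0,"ry":0,"rz":0},{"x":0,"y":0,"z":0,"rx":0,"ry":0,"rz":0},{"x":0,"y":0,"z":0,"rx":0,"ry":0,"rz":0},{"x":0,"y":0,"z":0,"rx":0,"ry":0,"rz":0},{"x":0,"y":0,"z":0,"rx":0,"ry":0,"rz":0}], "fingers": -1}}

```text
clock: 6.8
tool_pos: [0.4646, 0.3696, 0.0095]
orientation: [-180.0, 0.0, -65.2]
force: [-0.5, -0.2, -0.7]
opening: 0.0448
gripper_force: 30.0
```

Call:
{"method": "play_rows", "body": {"motion": [{"x":0,"y":0,"z":-0.5,"rx":0,"ry":0,"rz":0},{"x":0,"y":0,"z":-1,"rx":0,"ry":0,"rz":0},{"x":0,"y":0,"z":-1,"rx":0,"ry":0,"rz":0},{"x":0,"y":0,"z":-1,"rx":0,"ry":0,"rz":0},{"x":0,"y":0,"z":-1,"rx":0,"ry":0,"rz":0},{"x":0,"y":0,"z":-1,"rx":0,"ry":0,"rz":0.9},{"x":0,"y":0,"z":-1,"rx":0,"ry":0,"rz":0.9},{"x":0,"y":0,"z":-1,"rx":0,"ry":0,"rz":0.9},{"x":0,"y":0,"z":-0.5,"rx":0,"ry":0,"rz":0.9},{"x":0,"y":0,"z":0,"rx":0,"ry":0,"rz":0.9},{"x":0,"y":0,"z":0,"rx":0,"ry":0,"rz":0.9},{"x":0,"y":0,"z":0,"rx":0,"ry":0,"rz":0.8},{"x":0.8,"y":-0.04,"z":0,"rx":0,"ry":0,"rz":0},{"x":0.8,"y":-0.04,"z":0,"rx":0,"ry":0,"rz":0},{"x":0.8,"y":-0.04,"z":0,"rx":0,"ry":0,"rz":0},{"x":0.8,"y":-0.04,"z":0,"rx":0,"ry":0,"rz":0},{"x":0.8,"y":-0.04,"z":0,"rx":0,"ry":0,"rz":0},{"x":0.8,"y":-0.04,"z":0,"rx":0,"ry":0,"rz":0},{"x":0,"y":0,"z":0,"rx":0,"ry":0,"rz":0}]}}

```text
clock: 9.18
tool_pos: [0.4707, 0.248, 0.2098]
orientation: [-180.0, 0.0, -90.1]
force: [-0.3, 0.3, -1.7]
opening: 0.0446
gripper_force: 30.0
```

```bash
python3 - <<'E'
from h import *
import pickle
im,c=snap('wrist','w3.png'); pickle.dump(c,open('w3.pkl','wb'))
o=ctrl.get_obs(); print(o['tool_pos'],o['orientation'],o['clock'],o['opening'])
cv2.imwrite('pics/w3b.png',cv2.resize(im,(800,600),interpolation=cv2.INTER_CUBIC))
E
```

```text
[0.47081552 0.24880403 0.20978209] [-1.79980804e+02  1.98397582e-02 -9.00431734e+01] 9.225 0.04468652864260992
```

View pics/w3b.png

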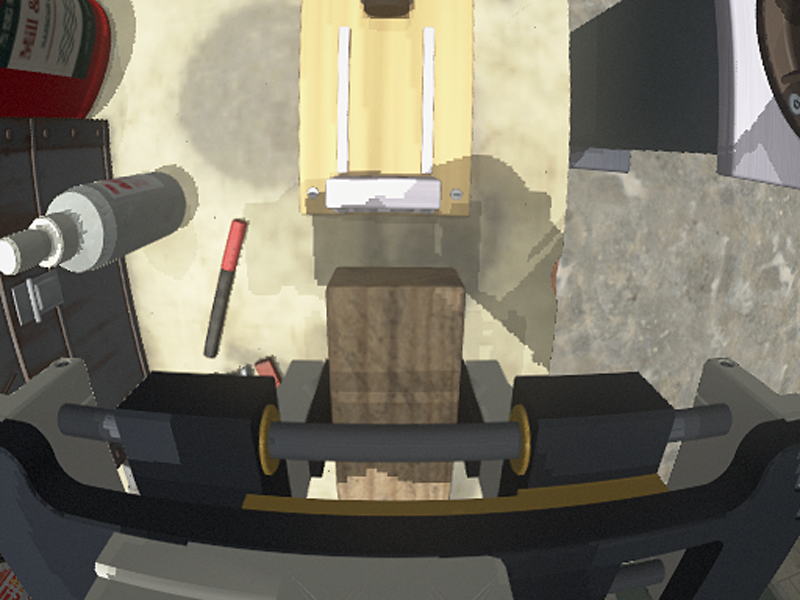

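The block is held square between the fingers (front top edge (329,285)–(464,285)). Ahead are the drill plate at (326–440, 178–212), the rails running up to (345,28) and (430,28), and the nose cup at the top edge.

Call:
{"method": "play_rows", "body": {"motion": [{"x":0.9,"y":0,"z":0,"rx":0,"ry":0,"rz":0},{"x":0.9,"y":0,"z":0,"rx":0,"ry":0,"rz":0},{"x":0.9,"y":0,"z":0,"rx":0,"ry":0,"rz":0},{"x":0.9,"y":0,"z":0,"rx":0,"ry":0,"rz":0},{"x":0,"y":0,"z":0,"rx":0,"ry":0,"rz":0},{"x":0,"y":0,"z":0,"rx":0,"ry":0,"rz":0}]}}

```text
clock: 9.98
tool_pos: [0.4709, 0.1593, 0.2098]
orientation: [-180.0, 0.0, -90.0]
force: [-0.2, 1.2, -2.1]
opening: 0.0448
gripper_force: 30.0
```

```bash
python3 - <<'E'
from h import *
import pickle
np.set_printoptions(precision=4,suppress=True)
c=pickle.load(open('w3.pkl','rb')); s=1.5625
T=np.array([.4708,.2488,.2098])
for u,v in [(329,285),(464,285)]: print('blk front rel TCP',onz(c,u/s,v/s,.2283,True)-T)
im,c=snap('wrist','w4.png'); pickle.dump(c,open('w4.pkl','wb'))
o=ctrl.get_obs(); print(o['tool_pos'],o['orientation'],o['clock'],o['opening'])
cv2.imwrite('pics/w4b.png',cv2.resize(im,(800,600),interpolation=cv2.INTER_CUBIC))
E
```

```text
blk front rel TCP [ 0.0206 -0.0462  0.0185]
blk front rel TCP [-0.0217 -0.0462  0.0185]
[0.4709 0.1596 0.2097] [-179.9808    0.0145  -89.9982] 10.025 0.045015189483312006
```

View pics/w4b.png

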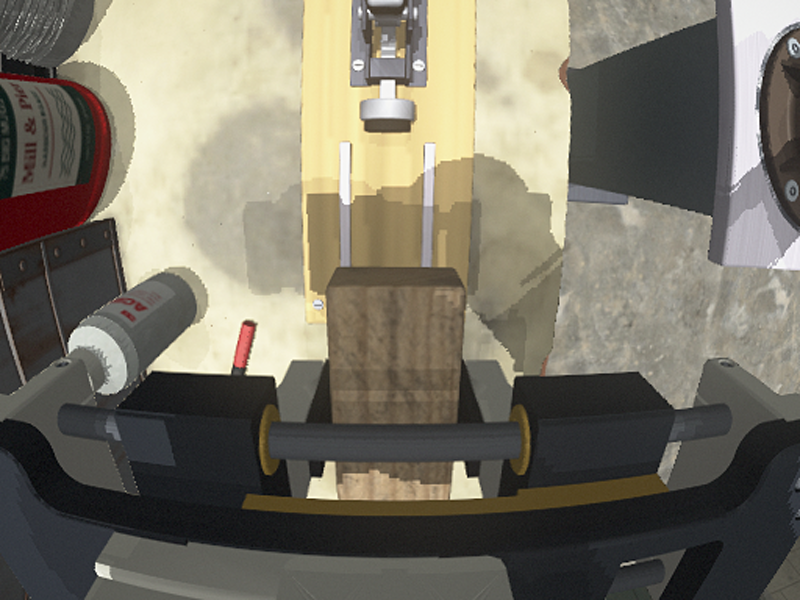

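The nose cup is at (360–415, 98–130), the rails run from their -y ends at (346,143) and (430,143), and the board edges are at about x=303 and 476.

```bash
python3 - <<'E'
from h import *
import pickle
np.set_printoptions(precision=4,suppress=True)
s=1.5625
C={k:pickle.load(open(k+'.pkl','rb')) for k in('w3','w4')}
I={k:cv2.imread(f'pics/{k}.png') for k in C}
R={}
for k,(r0,r1) in {'w3':(10,110),'w4':(85,170)}.items():
    hsv=cv2.cvtColor(I[k],cv2.COLOR_BGR2HSV); 
    m=((hsv[...,1]<60)).astype(np.uint8); m[:r0]=0; m[r1:]=0; m[:,:205]=0; m[:,295:]=0
    n,l,st,ce=cv2.connectedComponentsWithStats(m)
    for i in range(1,n):
        if st[i,4]>60:
            print(k,st[i],ce[i])
            ys,xs=np.where(l==i)
            top=ys.min(); row=[(y,xs[ys==y].mean()-0.0) for y in range(top,top+60,12) if (ys==y).any()]
            print([ (np.round(onz(C[k],x,y,.024,True)[:2],4)) for y,x in row])
for a,b,n in [((345,28),(346,143),'railL'),((429.5,28),(430.5,143),'railR')]:
    print(n,two(ray(C['w3'],a[0]/s,a[1]/s,True),ray(C['w4'],b[0]/s,b[1]/s,True)))
# plate in w3
for n,u,v,z in [('pl',326,179,.064),('pl',438,178,.064),('pl',327,206,.064),('pl',440,206,.064),('e',300,214,.018),('e',472,216,.018)]: print(n,onz(C['w3'],u/s,v/s,z,True))
# nose & board edges w4
for n,u,v,z in [('cupfront',360,131,.038),('cupfront',415,131,.038),('bL',303,60,.018),('bL',304,250,.018),('bR',476,60,.018),('bR',475,250,.018)]: print(n,onz(C['w4'],u/s,v/s,z,True))
E
```

```text
w3 [215  17   9  93 664] [219.2349  62.6446]
[array([0.5074, 0.0643]), array([0.5074, 0.0791]), array([0.5079, 0.0937]), array([0.5084, 0.108 ]), array([0.5085, 0.1222])]
w3 [270  17   8  93 663] [273.546   63.3333]
[array([0.4461, 0.0647]), array([0.4462, 0.0796]), array([0.4462, 0.0942]), array([0.4463, 0.1085]), array([0.4468, 0.1226])]
w4 [217  91   8  79 554] [220.2852 129.6787]
[array([0.5079, 0.064 ]), array([0.5075, 0.0779]), array([0.5082, 0.0918]), array([0.5085, 0.1058]), array([0.5088, 0.1199])]
w4 [269  91  10  79 573] [273.555  130.0698]
[array([0.446 , 0.0642]), array([0.4464, 0.0781]), array([0.4463, 0.092 ]), array([0.4462, 0.106 ]), array([0.4471, 0.12  ])]
railL (array([0.5067, 0.0645, 0.0207]), np.float64(0.00026181793134592135))
railR (array([0.4446, 0.0647, 0.0199]), np.float64(0.0003218318926782989))
pl [0.5153 0.1776 0.064 ]
pl [0.4425 0.1774 0.064 ]
pl [0.515  0.1955 0.064 ]
pl [0.4409 0.1958 0.064 ]
e [0.5428 0.2062 0.018 ]
e [0.4116 0.2081 0.018 ]
cupfront [0.495  0.0567 0.038 ]
cupfront [0.4567 0.0568 0.038 ]
bL [ 0.539  -0.0009  0.018 ]
bL [0.5412 0.1458 0.018 ]
bR [ 0.4105 -0.0004  0.018 ]
bR [0.4086 0.146  0.018 ]
```

Call:
{"method": "play_rows", "body": {"motion": [{"x":0.59,"y":-0.15,"z":0,"rx":0,"ry":0,"rz":0.17},{"x":0.59,"y":-0.15,"z":0,"rx":0,"ry":0,"rz":0},{"x":0,"y":0,"z":0.9,"rx":0,"ry":0,"rz":0},{"x":0,"y":0,"z":0.9,"rx":0,"ry":0,"rz":0},{"x":0,"y":0,"z":0.9,"rx":0,"ry":0,"rz":0},{"x":0,"y":0,"z":0.9,"rx":0,"ry":0,"rz":0},{"x":0,"y":0,"z":0.9,"rx":0,"ry":0,"rz":0},{"x":0,"y":0,"z":0.9,"rx":0,"ry":0,"rz":0},{"x":0,"y":0,"z":0.6,"rx":0,"ry":0,"rz":0},{"x":0,"y":0,"z":0,"rx":0,"ry":0,"rz":0},{"x":0,"y":0,"z":0,"rx":0,"ry":0,"rz":0}]}}

```text
clock: 11.4
tool_pos: [0.4785, 0.13, 0.0601]
orientation: [-180.0, 0.0, -90.7]
force: [0.1, 0.5, -1.7]
opening: 0.0446
gripper_force: 30.0
```

```bash
python3 - <<'E'
from h import *
import pickle
im,c=snap('wrist','w5.png'); pickle.dump(c,open('w5.pkl','wb'))
o=ctrl.get_obs(); print(o['tool_pos'],o['orientation'],o['clock'],o['opening'],o['force'])
cv2.imwrite('pics/w5b.png',cv2.resize(im,(800,600),interpolation=cv2.INTER_CUBIC))
E
```

```text
[0.47857695 0.1301221  0.06029559] [-1.79941450e+02  3.13387423e-02 -9.06620704e+01] 11.45 0.04453318267060965 [ 1.18104098 -0.26213809 -1.20131155]
```

View pics/w5b.png

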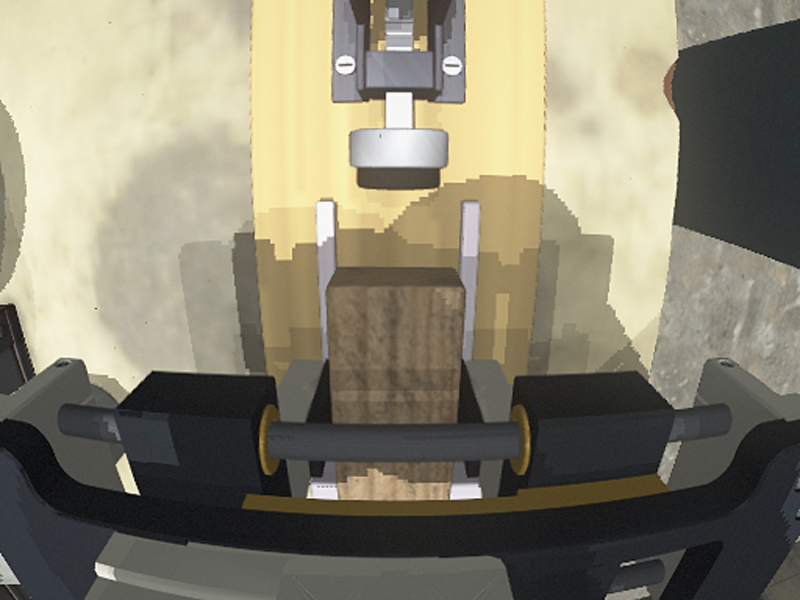

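The block hangs centred over the bed: rails at x 318–336 and 461–479, block 329–464. The rubber nose front is at (357–441, 188), clear of the block's end.

Call:
{"method": "play_rows", "body": {"motion": [{"x":0,"y":0,"z":0.6,"rx":0,"ry":0,"rz":0},{"x":0,"y":0,"z":0.5,"rx":0,"ry":0,"rz":0},{"x":0,"y":0,"z":0.08,"rx":0,"ry":0,"rz":0},{"x":0,"y":0,"z":0.08,"rx":0,"ry":0,"rz":0},{"x":0,"y":0,"z":0,"rx":0,"ry":0,"rz":0},{"x":0,"y":0,"z":0,"rx":0,"ry":0,"rz":0}]}}

```text
clock: 12.2
tool_pos: [0.4781, 0.1302, 0.0284]
orientation: [-180.0, 0.0, -90.7]
force: [0.8, -0.4, -1.3]
opening: 0.0445
gripper_force: 30.0
```

Call:
{"method": "play_rows", "body": {"motion": [{"x":0,"y":0,"z":0.05,"rx":0,"ry":0,"rz":0},{"x":0,"y":0,"z":0,"rx":0,"ry":0,"rz":0},{"x":0,"y":0,"z":0,"rx":0,"ry":0,"rz":0}]}}

```text
clock: 12.58
tool_pos: [0.4782, 0.1302, 0.0275]
orientation: [-180.0, 0.0, -90.6]
force: [-2.1, 0.3, 5.9]
opening: 0.0446
gripper_force: 30.0
```

Call:
{"method": "play_rows", "body": {"motion": [{"x":0,"y":0,"z":0,"rx":0,"ry":0,"rz":0},{"x":0,"y":0,"z":0,"rx":0,"ry":0,"rz":0},{"x":0,"y":0,"z":0,"rx":0,"ry":0,"rz":0},{"x":0,"y":0,"z":0,"rx":0,"ry":0,"rz":0},{"x":0,"y":0,"z":0,"rx":0,"ry":0,"rz":0},{"x":0,"y":0,"z":-0.5,"rx":0,"ry":0,"rz":0},{"x":0,"y":0,"z":-1,"rx":0,"ry":0,"rz":0},{"x":0,"y":0,"z":-1,"rx":0,"ry":0,"rz":0},{"x":0,"y":0,"z":-1,"rx":0,"ry":0,"rz":0},{"x":0,"y":0,"z":-1,"rx":0,"ry":0,"rz":0},{"x":0,"y":0,"z":-1,"rx":0,"ry":0,"rz":0},{"x":0,"y":0,"z":-1,"rx":0,"ry":0,"rz":0},{"x":0,"y":0,"z":-1,"rx":0,"ry":0,"rz":0},{"x":0,"y":0,"z":-1,"rx":0,"ry":0,"rz":0},{"x":0,"y":0,"z":0,"rx":0,"ry":0,"rz":0},{"x":0,"y":0,"z":0,"rx":0,"ry":0,"rz":0}], "fingers": 1}}

```text
clock: 14.58
tool_pos: [0.4776, 0.1299, 0.2395]
orientation: [-180.0, 0.0, -90.7]
force: [-0.7, -0.3, -0.7]
opening: 0.0877
gripper_force: 0.0
```

```bash
python3 - <<'E'
from h import *
import pickle
im,c=snap('wrist','w6.png'); pickle.dump(c,open('w6.pkl','wb'))
o=ctrl.get_obs(); print(o['tool_pos'],o['orientation'],o['joint_pos'],o['clock'],o['opening'],o['force'])
cv2.imwrite('pics/w6b.png',cv2.resize(im,(800,600),interpolation=cv2.INTER_CUBIC))
E
```

```text
[0.47747284 0.12981442 0.2390253 ] [ 1.79964731e+02 -7.60179793e-03 -9.06683751e+01] [ 3.80034255e+01  2.88132997e+00 -2.03035923e+01 -1.75136783e-02
 -6.68473646e+01 -3.86649123e+01] 14.625 0.08775052256344708 [-0.78985178 -0.04987035  0.78820052]
```

View pics/w6b.png

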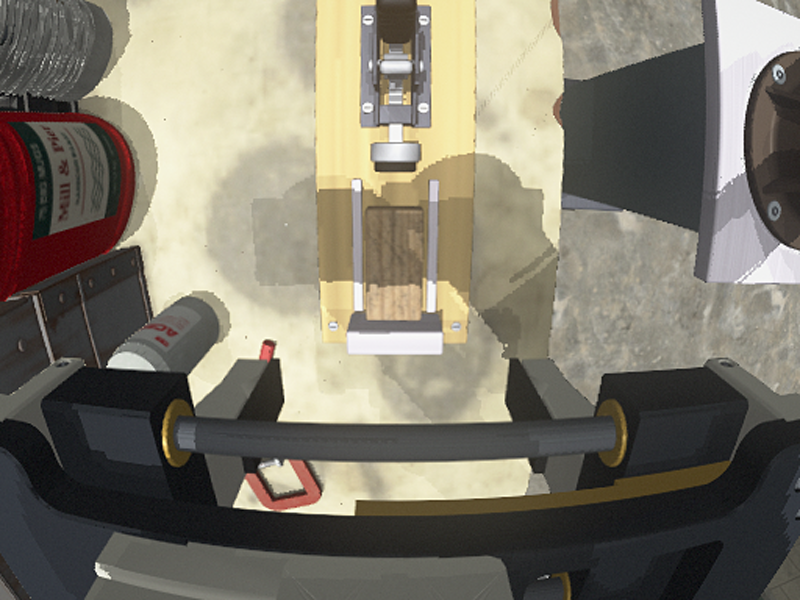

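The block lies between the rails at (365–424, 207–320), its end just short of the plate. The trigger bar is at about (397,66) and the dark handle at about (398,20).

Call:
{"method": "play_rows", "body": {"motion": [{"x":0,"y":0,"z":0,"rx":0,"ry":0,"rz":-1},{"x":0,"y":0,"z":0,"rx":0,"ry":0,"rz":-1},{"x":0,"y":0,"z":0,"rx":0,"ry":0,"rz":-1},{"x":0,"y":0,"z":0,"rx":0,"ry":0,"rz":-1},{"x":0,"y":0,"z":0,"rx":0,"ry":0,"rz":-1},{"x":0,"y":0,"z":0,"rx":0,"ry":0,"rz":-1},{"x":0,"y":0,"z":0,"rx":0,"ry":0,"rz":-1},{"x":0,"y":0,"z":0,"rx":0,"ry":0,"rz":-1},{"x":0,"y":0,"z":0,"rx":0,"ry":0,"rz":-1},{"x":0,"y":0,"z":0,"rx":0,"ry":0,"rz":-1},{"x":0,"y":0,"z":0,"rx":0,"ry":0,"rz":-1},{"x":0,"y":0,"z":0,"rx":0,"ry":0,"rz":-1},{"x":0,"y":0,"z":0,"rx":0,"ry":0,"rz":-1},{"x":0,"y":0,"z":0,"rx":0,"ry":0,"rz":-1},{"x":0,"y":0,"z":0,"rx":0,"ry":0,"rz":-1},{"x":0,"y":0,"z":0,"rx":0,"ry":0,"rz":-1},{"x":0,"y":0,"z":0,"rx":0,"ry":0,"rz":-1},{"x":0,"y":0,"z":0,"rx":0,"ry":0,"rz":-1},{"x":0,"y":0,"z":0,"rx":0,"ry":0,"rz":-1},{"x":0,"y":0,"z":0,"rx":0,"ry":0,"rz":-1}]}}

```text
clock: 17.12
tool_pos: [0.4775, 0.1298, 0.2385]
orientation: [179.9, 0.1, -10.5]
force: [-1.2, -0.2, 0.0]
opening: 0.0879
gripper_force: 0.0
```

Call:
{"method": "play_rows", "body": {"motion": [{"x":0,"y":0,"z":0,"rx":0,"ry":0,"rz":-1},{"x":0,"y":0,"z":0,"rx":0,"ry":0,"rz":-1},{"x":0,"y":0,"z":0,"rx":0,"ry":0,"rz":-0.5},{"x":0,"y":0.9,"z":0,"rx":0,"ry":0,"rz":0},{"x":0,"y":0.9,"z":0,"rx":0,"ry":0,"rz":0},{"x":0,"y":0.9,"z":0,"rx":0,"ry":0,"rz":0},{"x":0,"y":0.9,"z":0,"rx":0,"ry":0,"rz":0},{"x":0,"y":0.9,"z":0,"rx":0,"ry":0,"rz":0},{"x":0,"y":0.9,"z":0,"rx":0,"ry":0,"rz":0},{"x":0,"y":0.9,"z":0,"rx":0,"ry":0,"rz":0},{"x":-1,"y":0,"z":0,"rx":0,"ry":0,"rz":0},{"x":-1,"y":0,"z":0,"rx":0,"ry":0,"rz":0},{"x":0,"y":0,"z":0,"rx":0,"ry":0,"rz":0},{"x":0,"y":0,"z":0,"rx":0,"ry":0,"rz":0}]}}

```text
clock: 18.88
tool_pos: [0.4265, -0.0268, 0.2394]
orientation: [-180.0, -0.0, -0.7]
force: [0.9, -0.1, 0.3]
opening: 0.0873
gripper_force: 0.0
```

```bash
python3 - <<'E'
from h import *
import pickle
im,c=snap('wrist','w7.png'); pickle.dump(c,open('w7.pkl','wb'))
o=ctrl.get_obs(); print(o['tool_pos'],o['orientation'],o['joint_pos'],o['clock'])
for z,n in [(.15,'handle'),(.15,'h2')]: print(proj(c,[.475,-.055 if n=='handle' else -.025,z],True))
E
```

```text
[ 0.42665403 -0.02674938  0.23931525] [ 1.79992455e+02 -7.06109573e-03 -6.58430606e-01] [ 2.30801190e+01 -4.25620312e+00 -2.72930392e+01  1.05941218e-02
 -6.69597379e+01  6.62573039e+01] 18.925
(np.float64(283.3725566318683), np.float64(141.97441018179464))
(np.float64(247.5899212506997), np.float64(142.19392504655292))
```

Call:
{"method": "play_rows", "body": {"motion": [{"x":0.8,"y":0.8,"z":0,"rx":0,"ry":0,"rz":0},{"x":0,"y":0.4,"z":0,"rx":0,"ry":0,"rz":0},{"x":0,"y":0,"z":0,"rx":0,"ry":0,"rz":0},{"x":0,"y":0,"z":0,"rx":0,"ry":0,"rz":0}]}}

```text
clock: 19.42
tool_pos: [0.4456, -0.057, 0.2392]
orientation: [180.0, 0.0, -0.7]
force: [-0.2, 0.6, -0.9]
opening: 0.0879
gripper_force: 0.0
```

```bash
python3 - <<'E'
from h import *
import pickle
im,c=snap('wrist','w8.png'); pickle.dump(c,open('w8.pkl','wb'))
o=ctrl.get_obs(); print(o['tool_pos'],o['orientation'],o['clock'])
p=proj(c,[.475,-.04,.15],True); print(p)
a=cv2.imread('pics/w7.png')
# crops 160 wide x 120 tall, x5 would be 800x600: stack two 200x75?  use two crops 160x60 each x5
A=a[100:220,190:350]; v=int(p[1]); u=int(p[0]); v0=max(0,v-50);u0=u-80
B=im[v0:v0+120,u0:u0+160]
print('A origin 190,100 B origin',u0,v0)
m=np.hstack([cv2.resize(A,None,fx=2.5,fy=2.5,interpolation=cv2.INTER_CUBIC),cv2.resize(B,None,fx=2.5,fy=2.5,interpolation=cv2.INTER_CUBIC)])
w5=cv2.imread('pics/w6.png')[0:120,176:336]
m2=np.hstack([cv2.resize(w5,None,fx=2.5,fy=2.5,interpolation=cv2.INTER_CUBIC),cv2.resize(cv2.imread('pics/w4.png')[0:120,176:336],None,fx=2.5,fy=2.5,interpolation=cv2.INTER_CUBIC)])
M=np.vstack([m,m2]); print(M.shape); cv2.imwrite('pics/m8.png',M)
E
```

```text
[ 0.44564035 -0.05684391  0.23930372] [-1.79995198e+02  9.21700490e-04 -6.59702266e-01] 19.475
(np.float64(230.0363096434362), np.float64(164.6633444227194))
A origin 190,100 B origin 150 114
(600, 800, 3)
```

View pics/m8.png

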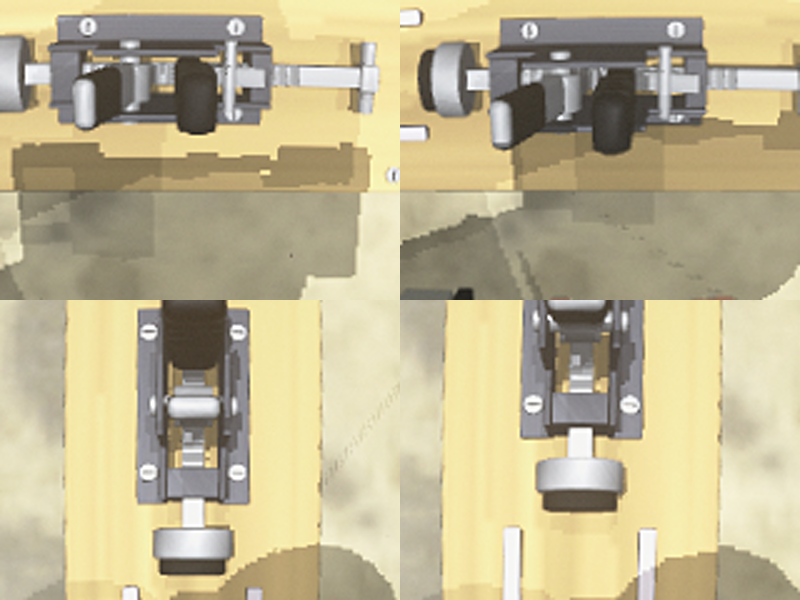

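The top-left crop shows the trigger top at (73–97, 80–130) and the handle top at (178–215, 70–132). The top-right crop shows them at (490–512, 98–148) and (594–632, 90–155). The trigger leans towards the nose, as expected.

```bash
python3 - <<'E'
from h import *
import pickle
np.set_printoptions(precision=4,suppress=True)
a,b=[pickle.load(open(k+'.pkl','rb')) for k in('w7','w8')]
A=lambda x,y:ray(a,190+x/2.5-.3,100+y/2.5-.3,True)
B=lambda x,y:ray(b,150+(x-400)/2.5-.3,114+y/2.5-.3,True)
for n,p,q in [('trig c',(85,104),(501,122)),('trig -x end',(85,130),(501,148)),('handle -x end',(197,132),(613,155)),('handle L',(178,115),(594,135)),('handle R',(215,115),(632,135))]:
    print(n,*two(A(*p),B(*q)))
f=lambda r,z:r[0]+r[1]*(z-r[0][2])/r[1][2]
for n,r,z in [('trig top',A(85,104),.149),('trigL',A(73,104),.149),('trigR',A(97,104),.149),('trigtopB',B(501,122),.149),('hand',A(197,101),.152),('handB',B(613,123),.152),('handL',A(178,101),.152),('handR',A(215,101),.152)]: print(n,f(r,z))
o=ctrl.get_obs(); print(o['tool_pos'])
E
```

```text
trig c [ 0.4754 -0.0039  0.1416] 0.0010469273431189567
trig -x end [ 0.4667 -0.004   0.1449] 0.0009160406288054495
handle -x end [ 0.4645 -0.0432  0.145 ] 0.0014462626980224877
handle L [ 0.47   -0.0365  0.1393] 0.0003942873405724472
handle R [ 0.4693 -0.0499  0.1363] 0.000816637655857273
trig top [ 0.476  -0.0049  0.149 ]
trigL [ 0.4761 -0.0008  0.149 ]
trigR [ 0.4759 -0.0089  0.149 ]
trigtopB [ 0.4774 -0.0053  0.149 ]
hand [ 0.4769 -0.0424  0.152 ]
handB [ 0.4769 -0.0443  0.152 ]
handL [ 0.4769 -0.0361  0.152 ]
handR [ 0.4769 -0.0484  0.152 ]
[ 0.4456 -0.0568  0.2393]
```

Call:
{"method": "play_rows", "body": {"motion": [{"x":0.61,"y":-0.4,"z":0,"rx":0,"ry":0,"rz":0},{"x":0.61,"y":-0.4,"z":0,"rx":0,"ry":0,"rz":0},{"x":0,"y":0,"z":0,"rx":0,"ry":0,"rz":0},{"x":0,"y":0,"z":0,"rx":0,"ry":0,"rz":0}]}}

```text
clock: 19.98
tool_pos: [0.4766, -0.0371, 0.239]
orientation: [180.0, 0.1, -0.6]
force: [0.6, -0.2, -0.8]
opening: 0.0875
gripper_force: 0.0
```

Call:
{"method": "play_rows", "body": {"motion": [{"x":0,"y":0,"z":0.8,"rx":0,"ry":0,"rz":0},{"x":0,"y":0,"z":0.8,"rx":0,"ry":0,"rz":0},{"x":0,"y":0,"z":0.8,"rx":0,"ry":0,"rz":0},{"x":0,"y":0,"z":0.7,"rx":0,"ry":0,"rz":0},{"x":0,"y":0,"z":0.7,"rx":0,"ry":0,"rz":0},{"x":0,"y":0,"z":0.7,"rx":0,"ry":0,"rz":0},{"x":0,"y":0,"z":0.7,"rx":0,"ry":0,"rz":0},{"x":0,"y":0,"z":0,"rx":0,"ry":0,"rz":0},{"x":0,"y":0,"z":0,"rx":0,"ry":0,"rz":0}]}}

```text
clock: 21.1
tool_pos: [0.4769, -0.0375, 0.11]
orientation: [180.0, -0.0, -0.7]
force: [0.5, -0.6, -0.1]
opening: 0.0874
gripper_force: 0.0
```

Call:
{"method": "play_rows", "body": {"motion": [{"x":0,"y":0,"z":0,"rx":0,"ry":0,"rz":0},{"x":0,"y":0,"z":0,"rx":0,"ry":0,"rz":0},{"x":0,"y":0,"z":0,"rx":0,"ry":0,"rz":0},{"x":0,"y":0,"z":0,"rx":0,"ry":0,"rz":0},{"x":0,"y":0,"z":0,"rx":0,"ry":0,"rz":0}], "fingers": -0.1}}

```text
clock: 21.72
tool_pos: [0.4771, -0.0366, 0.1097]
orientation: [-179.9, -0.1, -0.7]
force: [-3.2, 9.6, 7.1]
opening: 0.0433
gripper_force: 5.1
```

Call:
{"method": "play_rows", "body": {"motion": [{"x":0,"y":0,"z":0,"rx":0,"ry":0,"rz":0},{"x":0,"y":0,"z":0,"rx":0,"ry":0,"rz":0},{"x":0,"y":0,"z":0,"rx":0,"ry":0,"rz":0}], "fingers": -0.3}}

```text
clock: 22.1
tool_pos: [0.4772, -0.0346, 0.1096]
orientation: [-179.7, -0.1, -0.7]
force: [-5.5, 21.1, 6.7]
opening: 0.0309
gripper_force: 10.9
```

Call:
{"method": "play_rows", "body": {"motion": [{"x":0,"y":0,"z":0,"rx":0,"ry":0,"rz":0},{"x":0,"y":0,"z":0,"rx":0,"ry":0,"rz":0},{"x":0,"y":0,"z":0,"rx":0,"ry":0,"rz":0}], "fingers": -0.4}}

```text
clock: 22.48
tool_pos: [0.4772, -0.0338, 0.1096]
orientation: [-179.7, -0.1, -0.7]
force: [-6.6, 24.9, 7.1]
opening: 0.0285
gripper_force: 30.5
```

```bash
python3 - <<'E'
from h import *
o=ctrl.get_obs(); print(o)
E
```

```text
{'clock': 22.475, 'joint_pos': array([ 19.36225246,   8.53828427, -32.6400296 ,  -0.33641647,
       -48.59079613,  70.17517052]), 'qvel': array([ 0.05290513, -0.1005627 ,  0.01226794, -0.02802272, -0.08654144,
        0.02696125]), 'tau': array([-11.5628922 , -32.22100139,  19.08921003,  11.37990296,
        -0.92360454,  -0.06014245]), 'tool_pos': array([ 0.4772447 , -0.03381915,  0.10961414]), 'orientation': array([-1.79683659e+02, -1.30868926e-01, -6.84947003e-01]), 'force': array([-6.62772507, 24.90148627,  7.08337686]), 'moment': array([9.44722903, 2.19518912, 0.07539879]), 'gripper_force': 30.47547312453389, 'opening': 0.028487774231427912}
```

Call:
{"method": "play_rows", "body": {"motion": [{"x":0,"y":0,"z":0,"rx":0,"ry":0,"rz":0},{"x":0,"y":0,"z":0,"rx":0,"ry":0,"rz":0},{"x":0,"y":0,"z":0,"rx":0,"ry":0,"rz":0},{"x":0,"y":0,"z":-0.48,"rx":0,"ry":0,"rz":0},{"x":0,"y":0,"z":0,"rx":0,"ry":0,"rz":0},{"x":0,"y":0,"z":0,"rx":0,"ry":0,"rz":0}], "fingers": 0.9}}

```text
clock: 23.22
tool_pos: [0.4764, -0.0377, 0.1214]
orientation: [180.0, -0.0, -0.7]
force: [-1.3, 0.2, 0.5]
opening: 0.0809
gripper_force: 0.0
```

```bash
python3 - <<'E'
from h import *
import pickle
np.set_printoptions(precision=4,suppress=True)
im,c=snap('wrist','w9.png'); pickle.dump(c,open('w9.pkl','wb'))
o=ctrl.get_obs(); print(o['tool_pos'],o['opening'],o['force'])
# where block end and nose should be seen
print('blk -y end top',proj(c,[.4775,.084,.046],True),'nose top',proj(c,[.4765,.07,.054],True), 'trig',proj(c,[.476,-.005,.149],True))
c5=pickle.load(open('w5.pkl','rb')); s=1.5625
print('nose front before', onz(c5,399/s,188/s,.03,True),onz(c5,399/s,168/s,.054,True))
c6=pickle.load(open('w6.pkl','rb'))
for z in(.046,): print('blk',[onz(c6,u/s,v/s,z,True) for u,v in[(365,208),(424,208),(366,319),(422,320)]])
E
```

```text
[ 0.4763 -0.0377  0.1212] 0.08197970213322536 [ 0.5821  0.3343 -0.6335]
blk -y end top (np.float64(114.94475803187669), np.float64(202.13394623811706)) nose top (np.float64(125.4330909476592), np.float64(206.32450745482532)) trig (np.float64(187.0117412687457), np.float64(270.34132988195984))
nose front before [0.4761 0.058  0.03  ] [0.4763 0.0492 0.054 ]
blk [array([0.4994, 0.0844, 0.046 ]), array([0.4548, 0.0849, 0.046 ]), array([0.5011, 0.1736, 0.046 ]), array([0.4559, 0.175 , 0.046 ])]
```

Call:
{"method": "play_rows", "body": {"motion": [{"x":0,"y":0,"z":0,"rx":0,"ry":0,"rz":0},{"x":0,"y":0,"z":0,"rx":0,"ry":0,"rz":0},{"x":0,"y":0,"z":0,"rx":0,"ry":0,"rz":0},{"x":0,"y":0,"z":0,"rx":0,"ry":0,"rz":0},{"x":0,"y":0,"z":0,"rx":0,"ry":0,"rz":0},{"x":0,"y":0,"z":0,"rx":0,"ry":0,"rz":0}], "fingers": -0.3}}

```text
clock: 24.02
tool_pos: [0.4769, -0.0366, 0.1215]
orientation: [-179.9, -0.1, -0.7]
force: [-1.6, 6.4, 2.5]
opening: 0.0325
gripper_force: 3.5
```

Call:
{"method": "play_rows", "body": {"motion": [{"x":0,"y":0,"z":0,"rx":0,"ry":0,"rz":0},{"x":0,"y":0,"z":0,"rx":0,"ry":0,"rz":0}], "fingers": -0.4}}

```text
clock: 24.28
tool_pos: [0.477, -0.0348, 0.1214]
orientation: [-179.8, -0.1, -0.7]
force: [-4.0, 18.7, 4.0]
opening: 0.0267
gripper_force: 12.7
```

Call:
{"method": "play_rows", "body": {"motion": [{"x":0,"y":0,"z":0,"rx":0,"ry":0,"rz":0},{"x":0,"y":0,"z":0,"rx":0,"ry":0,"rz":0},{"x":0,"y":0,"z":0,"rx":0,"ry":0,"rz":0},{"x":0,"y":0,"z":0,"rx":0,"ry":0,"rz":0},{"x":0,"y":0,"z":0,"rx":0,"ry":0,"rz":0}], "fingers": 0.9}}

```text
clock: 24.9
tool_pos: [0.4761, -0.0378, 0.121]
orientation: [180.0, 0.1, -0.7]
force: [-0.3, 0.1, -1.4]
opening: 0.0715
gripper_force: 0.4
```

Call:
{"method": "play_rows", "body": {"motion": [{"x":0,"y":0,"z":0,"rx":0,"ry":0,"rz":0},{"x":0,"y":0,"z":0,"rx":0,"ry":0,"rz":0}], "fingers": 0.9}}

```text
clock: 25.15
tool_pos: [0.4762, -0.0377, 0.1212]
orientation: [180.0, 0.0, -0.7]
force: [-0.2, -0.4, -0.4]
opening: 0.0829
gripper_force: 0.0
```

Call:
{"method": "play_rows", "body": {"motion": [{"x":0,"y":0,"z":0,"rx":0,"ry":0,"rz":0},{"x":0,"y":0,"z":0,"rx":0,"ry":0,"rz":0},{"x":0,"y":0,"z":0,"rx":0,"ry":0,"rz":0},{"x":0,"y":0,"z":0,"rx":0,"ry":0,"rz":0},{"x":0,"y":0,"z":0,"rx":0,"ry":0,"rz":0},{"x":0,"y":0,"z":0,"rx":0,"ry":0,"rz":0}], "fingers": -0.3}}

```text
clock: 25.9
tool_pos: [0.477, -0.0367, 0.1216]
orientation: [-179.9, -0.1, -0.7]
force: [-0.3, 6.3, 2.6]
opening: 0.0324
gripper_force: 3.5
```

Call:
{"method": "play_rows", "body": {"motion": [{"x":0,"y":0,"z":0,"rx":0,"ry":0,"rz":0},{"x":0,"y":0,"z":0,"rx":0,"ry":0,"rz":0}], "fingers": -0.4}}

```text
clock: 26.15
tool_pos: [0.4771, -0.0348, 0.1215]
orientation: [-179.8, -0.1, -0.7]
force: [-3.3, 17.5, 5.1]
opening: 0.0266
gripper_force: 12.3
```

Call:
{"method": "play_rows", "body": {"motion": [{"x":0,"y":0,"z":0,"rx":0,"ry":0,"rz":0},{"x":0,"y":0,"z":0,"rx":0,"ry":0,"rz":0},{"x":0,"y":0,"z":0,"rx":0,"ry":0,"rz":0},{"x":0,"y":0,"z":0,"rx":0,"ry":0,"rz":0},{"x":0,"y":0,"z":0,"rx":0,"ry":0,"rz":0},{"x":0,"y":0,"z":0,"rx":0,"ry":0,"rz":0},{"x":0,"y":0,"z":0,"rx":0,"ry":0,"rz":0}], "fingers": 0.9}}

```text
clock: 27.02
tool_pos: [0.4762, -0.0377, 0.1212]
orientation: [180.0, 0.0, -0.7]
force: [-0.3, 0.1, 0.7]
opening: 0.0827
gripper_force: 0.0
```

```bash
python3 - <<'E'
from h import *
import pickle
im,c=snap('wrist','w10.png'); pickle.dump(c,open('w10.pkl','wb'))
# nose motion by image difference between w9 and w10 near the nose
a=cv2.imread('pics/w9.png'); d=cv2.absdiff(a,im).max(2)
m=(d>40).astype(np.uint8); n,l,st,ce=cv2.connectedComponentsWithStats(m)
print([ (list(map(int,st[i])),ce[i].round()) for i in range(1,n) if st[i,4]>25])
E
```

```text
[([125, 176, 44, 46, 1238], array([145., 199.])), ([346, 181, 12, 40, 156], array([350., 203.])), ([341, 183, 4, 11, 37], array([343., 188.])), ([352, 195, 8, 15, 81], array([355., 202.])), ([151, 197, 5, 10, 38], array([153., 201.])), ([334, 210, 9, 11, 74], array([338., 216.])), ([183, 229, 3, 17, 30], array([184., 237.])), ([318, 229, 6, 41, 77], array([320., 250.])), ([348, 230, 33, 37, 118], array([369., 249.])), ([32, 234, 27, 23, 38], array([ 46., 244.])), ([124, 238, 9, 29, 79], array([128., 253.])), ([157, 243, 14, 25, 37], array([164., 255.])), ([110, 256, 10, 43, 165], array([113., 276.])), ([31, 258, 18, 49, 65], array([ 39., 281.])), ([385, 258, 10, 41, 186], array([391., 279.])), ([137, 291, 9, 34, 56], array([141., 307.])), ([361, 291, 7, 23, 32], array([364., 302.])), ([159, 293, 5, 18, 26], array([161., 303.])), ([420, 352, 16, 29, 30], array([428., 366.])), ([356, 367, 4, 17, 37], array([358., 376.]))]
```

```bash
cat > nose.py <<'E'
from h import *
import pickle
np.set_printoptions(precision=4,suppress=True)
def nose(im,c):
    g=cv2.cvtColor(im,cv2.COLOR_BGR2GRAY)
    v=proj(c,[.4765,.08,.038],True)[1]; v=int(round(v)); r=g[v-3:v+4].mean(0)
    return v,r
if __name__=='__main__':
    for k in('w9','w10'):
        c=pickle.load(open(k+'.pkl','rb')); im=cv2.imread(f'pics/{k}.png'); v,r=nose(im,c)
        print(k,v,r[90:185].astype(int))
        print([(u,onz(c,u,v,.038,True)[1].round(4)) for u in range(95,185,10)])
E
python3 nose.py
```

```text
w9 200 [161 156 154 158 158 158 156 153 151 157 155 149 142 145 150 149 142 146
 149 147 152 154 153 137  97  64  62  65  65  65  66  65  65  65  65  63
  95 112 150 196 199 198 198 198 201 206  43  51  54  55  54  54  49 154
 210 205 204 206 212 107 113 116 116 117 117 118 119 114  76  74  75  74
  76 104 116 115 115 114 115 115 114 114 114 114 115 114 115 114 115 115
  72  63  64  65  65]
[(95, np.float64(0.1101)), (105, np.float64(0.0988)), (115, np.float64(0.0878)), (125, np.float64(0.0773)), (135, np.float64(0.067)), (145, np.float64(0.0571)), (155, np.float64(0.0474)), (165, np.float64(0.0379)), (175, np.float64(0.0286))]
w10 200 [163 155 155 159 158 157 157 153 153 158 155 148 141 146 150 147 140 147
 149 148 154 155 152 134  90  62  63  65  65  65  66  66  65  58  51  52
  53  54  52  45 152 207 201 201 201 202 203 204 204 205 206 205 208 204
 156  73  74  74  74  70 110 204 207 206 206 140 112 115 115 116 116 115
 115 115 116 115 115 115 115 114 115 113 105 107  95  96 113 115 109 103
  68  64  65  66  66]
[(95, np.float64(0.1099)), (105, np.float64(0.0986)), (115, np.float64(0.0877)), (125, np.float64(0.0772)), (135, np.float64(0.0669)), (145, np.float64(0.057)), (155, np.float64(0.0473)), (165, np.float64(0.0378)), (175, np.float64(0.0285))]
```

Call:
{"method": "play_rows", "body": {"motion": [{"x":0,"y":0,"z":0,"rx":0,"ry":0,"rz":0},{"x":0,"y":0,"z":0,"rx":0,"ry":0,"rz":0},{"x":0,"y":0,"z":0,"rx":0,"ry":0,"rz":0},{"x":0,"y":0,"z":0,"rx":0,"ry":0,"rz":0},{"x":0,"y":0,"z":0,"rx":0,"ry":0,"rz":0},{"x":0,"y":0,"z":0,"rx":0,"ry":0,"rz":0}], "fingers": -0.3}}

```text
clock: 27.82
tool_pos: [0.477, -0.0366, 0.1216]
orientation: [-179.9, -0.1, -0.7]
force: [-0.8, 6.9, 2.4]
opening: 0.0323
gripper_force: 3.5
```

Call:
{"method": "play_rows", "body": {"motion": [{"x":0,"y":0,"z":0,"rx":0,"ry":0,"rz":0},{"x":0,"y":0,"z":0,"rx":0,"ry":0,"rz":0}], "fingers": -0.38}}

```text
clock: 28.08
tool_pos: [0.4771, -0.0351, 0.1215]
orientation: [-179.8, -0.1, -0.7]
force: [-4.8, 17.6, 4.8]
opening: 0.0275
gripper_force: 8.9
```

Call:
{"method": "play_rows", "body": {"motion": [{"x":0,"y":0,"z":0,"rx":0,"ry":0,"rz":0},{"x":0,"y":0,"z":0,"rx":0,"ry":0,"rz":0},{"x":0,"y":0,"z":0,"rx":0,"ry":0,"rz":0},{"x":0,"y":0,"z":0,"rx":0,"ry":0,"rz":0},{"x":0,"y":0,"z":0,"rx":0,"ry":0,"rz":0},{"x":0,"y":0,"z":0,"rx":0,"ry":0,"rz":0},{"x":0,"y":0,"z":0,"rx":0,"ry":0,"rz":0}], "fingers": 0.9}}

```text
clock: 28.95
tool_pos: [0.4763, -0.0377, 0.1212]
orientation: [180.0, 0.0, -0.7]
force: [-0.0, 0.4, -1.0]
opening: 0.0828
gripper_force: 0.0
```

```bash
python3 - <<'E'
from nose import *
im,c=snap('wrist','w11.png'); pickle.dump(c,open('w11.pkl','wb'))
v,r=nose(im,c); print(v,r[90:165].astype(int))
E
```

```text
200 [163 155 155 158 158 158 156 153 152 157 154 148 142 146 151 147 141 147
 149 148 154 154 153 135  93  63  65  58  50  52  52  53  49  62 185 202
 199 199 200 201 202 202 203 204 204 205 207 189 105  70  74  75  73  74
 133 201 206 205 204 204 204 204 204 206 206 140 113 115 115 116 115 115
 116 115 115]
```

Call:
{"method": "play_rows", "body": {"motion": [{"x":0,"y":0,"z":0,"rx":0,"ry":0,"rz":0},{"x":0,"y":0,"z":0,"rx":0,"ry":0,"rz":0},{"x":0,"y":0,"z":0,"rx":0,"ry":0,"rz":0},{"x":0,"y":0,"z":0,"rx":0,"ry":0,"rz":0},{"x":0,"y":0,"z":0,"rx":0,"ry":0,"rz":0}], "fingers": 0.0}}

```text
clock: 29.62
tool_pos: [0.477, -0.0368, 0.1217]
orientation: [-179.9, -0.1, -0.7]
force: [-1.1, 6.6, 5.2]
opening: 0.0448
gripper_force: 3.2
```

Call:
{"method": "play_rows", "body": {"motion": [{"x":0,"y":0,"z":0,"rx":0,"ry":0,"rz":0},{"x":0,"y":0,"z":0,"rx":0,"ry":0,"rz":0},{"x":0,"y":0,"z":0,"rx":0,"ry":0,"rz":0}], "fingers": -0.15}}

```text
clock: 30.0
tool_pos: [0.477, -0.0368, 0.1217]
orientation: [-179.9, -0.1, -0.7]
force: [-0.9, 6.3, 3.6]
opening: 0.0369
gripper_force: 3.2
```

Call:
{"method": "play_rows", "body": {"motion": [{"x":0,"y":0,"z":0,"rx":0,"ry":0,"rz":0},{"x":0,"y":0,"z":0,"rx":0,"ry":0,"rz":0},{"x":0,"y":0,"z":0,"rx":0,"ry":0,"rz":0}], "fingers": -0.22}}

```text
clock: 30.38
tool_pos: [0.477, -0.0367, 0.1216]
orientation: [-179.9, -0.1, -0.7]
force: [-1.0, 6.1, 3.6]
opening: 0.0343
gripper_force: 3.4
```

Call:
{"method": "play_rows", "body": {"motion": [{"x":0,"y":0,"z":0,"rx":0,"ry":0,"rz":0},{"x":0,"y":0,"z":0,"rx":0,"ry":0,"rz":0},{"x":0,"y":0,"z":0,"rx":0,"ry":0,"rz":0}], "fingers": -0.3}}

```text
clock: 30.75
tool_pos: [0.477, -0.0364, 0.1215]
orientation: [-179.9, -0.1, -0.7]
force: [-0.9, 8.0, 3.6]
opening: 0.0308
gripper_force: 4.4
```

Call:
{"method": "play_rows", "body": {"motion": [{"x":0,"y":0,"z":0,"rx":0,"ry":0,"rz":0},{"x":0,"y":0,"z":0,"rx":0,"ry":0,"rz":0}], "fingers": -0.36}}

```text
clock: 31.0
tool_pos: [0.477, -0.0354, 0.1215]
orientation: [-179.8, -0.1, -0.7]
force: [-3.6, 14.8, 3.7]
opening: 0.0284
gripper_force: 7.7
```

```bash
python3 - <<'E'
from nose import *
im,c=snap('wrist','w12.png'); pickle.dump(c,open('w12.pkl','wb'))
v,r=nose(im,c); print(v,r[90:165].astype(int))
o=ctrl.get_obs(); print(o['force'],o['opening'],o['gripper_force'],o['tool_pos'])
for k in('w11','w12'):
    c=pickle.load(open(k+'.pkl','rb')); print(proj(c,[.4765,.088,.046],True),proj(c,[.4765,.0845,.046],True),proj(c,[.4765,.088,.018],True))
E
```

```text
201 [154 153 159 164 154 156 159 160 159 158 153 153 158 155 148 141 145 151
 146 140 146 149 150 157 119  45  50  52  52  50  41 173 202 198 198 199
 199 201 201 203 203 204 204 205 167  80  72  74  74  72  72 124 211 205
 205 203 203 204 203 203 203 203 203 205 205 209 127 113 114 115 116 112
 106 104  92]
[-2.9923 15.4442  4.3826] 0.028244370824897464 7.698294427245855 [ 0.4771 -0.0354  0.1215]
(np.float64(111.18971161793024), np.float64(203.05709653670618)) (np.float64(114.5260070927537), np.float64(203.05624804970418)) (np.float64(123.07614811546992), np.float64(193.39088715963612))
(np.float64(114.14678142847956), np.float64(203.8208944983033)) (np.float64(117.49723902164504), np.float64(203.8264300348686)) (np.float64(125.89953784661229), np.float64(194.15307029284963))
```

Call:
{"method": "play_rows", "body": {"motion": [{"x":0,"y":0,"z":0,"rx":0,"ry":0,"rz":0},{"x":0,"y":0,"z":0,"rx":0,"ry":0,"rz":0}], "fingers": -0.4}}

```text
clock: 31.3
tool_pos: [0.4771, -0.0348, 0.1215]
orientation: [-179.8, -0.1, -0.7]
force: [-4.2, 17.2, 4.6]
opening: 0.0261
gripper_force: 16.4
```

Call:
{"method": "play_rows", "body": {"motion": [{"x":0,"y":0,"z":0,"rx":0,"ry":0,"rz":0},{"x":0,"y":0,"z":0,"rx":0,"ry":0,"rz":0},{"x":0,"y":0,"z":0,"rx":0,"ry":0,"rz":0},{"x":0,"y":0,"z":0,"rx":0,"ry":0,"rz":0},{"x":0,"y":0,"z":0,"rx":0,"ry":0,"rz":0},{"x":0,"y":0,"z":0,"rx":0,"ry":0,"rz":0},{"x":0,"y":0,"z":0,"rx":0,"ry":0,"rz":0}], "fingers": 0.9}}

```text
clock: 32.17
tool_pos: [0.4762, -0.0377, 0.1212]
orientation: [180.0, 0.0, -0.7]
force: [-0.2, -0.3, 0.1]
opening: 0.0828
gripper_force: 0.0
```

```bash
python3 - <<'E'
from nose import *
im,c=snap('wrist','w13.png'); pickle.dump(c,open('w13.pkl','wb'))
v,r=nose(im,c); print(v,r[100:150].astype(int))
E
```

```text
200 [154 148 141 146 151 147 141 146 149 149 159 104  45  50  51  52  48  75
 176 201 198 198 199 200 201 202 202 203 203 205 206 167  73  72  75  74
  72  76 141 202 206 205 204 204 204 204 203 204 204 204]
```

Call:
{"method": "play_rows", "body": {"motion": [{"x":0,"y":0,"z":0,"rx":0,"ry":0,"rz":0},{"x":0,"y":0,"z":0,"rx":0,"ry":0,"rz":0},{"x":0,"y":0,"z":0,"rx":0,"ry":0,"rz":0},{"x":0,"y":0,"z":0,"rx":0,"ry":0,"rz":0}], "fingers": 0.2}}

```text
clock: 32.72
tool_pos: [0.4769, -0.0371, 0.1216]
orientation: [-180.0, -0.0, -0.7]
force: [-1.0, 3.9, 3.6]
opening: 0.0538
gripper_force: 1.9
```

Call:
{"method": "play_rows", "body": {"motion": [{"x":0,"y":0,"z":0,"rx":0,"ry":0,"rz":0},{"x":0,"y":0,"z":0,"rx":0,"ry":0,"rz":0}], "fingers": 0.12}}

```text
clock: 32.98
tool_pos: [0.4769, -0.037, 0.1216]
orientation: [-180.0, -0.1, -0.7]
force: [-0.9, 7.0, 4.7]
opening: 0.0492
gripper_force: 3.0
```

Call:
{"method": "play_rows", "body": {"motion": [{"x":0,"y":0,"z":0,"rx":0,"ry":0,"rz":0},{"x":0,"y":0,"z":0,"rx":0,"ry":0,"rz":0},{"x":0,"y":0,"z":0,"rx":0,"ry":0,"rz":0}], "fingers": 0.06}}

```text
clock: 33.35
tool_pos: [0.4769, -0.0368, 0.1216]
orientation: [-179.9, -0.1, -0.7]
force: [-1.1, 7.5, 4.6]
opening: 0.0465
gripper_force: 3.4
```

Call:
{"method": "play_rows", "body": {"motion": [{"x":0,"y":0,"z":0,"rx":0,"ry":0,"rz":0},{"x":0,"y":0,"z":0,"rx":0,"ry":0,"rz":0},{"x":0,"y":0,"z":0,"rx":0,"ry":0,"rz":0}], "fingers": 0.0}}

```text
clock: 33.72
tool_pos: [0.477, -0.0368, 0.1216]
orientation: [-179.9, -0.1, -0.7]
force: [-0.5, 7.4, 5.2]
opening: 0.0436
gripper_force: 3.6
```

Call:
{"method": "play_rows", "body": {"motion": [{"x":0,"y":0,"z":0,"rx":0,"ry":0,"rz":0},{"x":0,"y":0,"z":0,"rx":0,"ry":0,"rz":0},{"x":0,"y":0,"z":0,"rx":0,"ry":0,"rz":0}], "fingers": -0.06}}

```text
clock: 34.1
tool_pos: [0.477, -0.0366, 0.1216]
orientation: [-179.9, -0.1, -0.7]
force: [-1.7, 7.8, 6.1]
opening: 0.0414
gripper_force: 4.1
```

Call:
{"method": "play_rows", "body": {"motion": [{"x":0,"y":0,"z":0,"rx":0,"ry":0,"rz":0},{"x":0,"y":0,"z":0,"rx":0,"ry":0,"rz":0},{"x":0,"y":0,"z":0,"rx":0,"ry":0,"rz":0}], "fingers": -0.12}}

```text
clock: 34.48
tool_pos: [0.477, -0.0364, 0.1217]
orientation: [-179.9, -0.1, -0.7]
force: [-2.2, 9.2, 5.5]
opening: 0.0385
gripper_force: 4.9
```

Call:
{"method": "play_rows", "body": {"motion": [{"x":0,"y":0,"z":0,"rx":0,"ry":0,"rz":0},{"x":0,"y":0,"z":0,"rx":0,"ry":0,"rz":0},{"x":0,"y":0,"z":0,"rx":0,"ry":0,"rz":0}], "fingers": -0.18}}

```text
clock: 34.85
tool_pos: [0.477, -0.0362, 0.1216]
orientation: [-179.9, -0.1, -0.7]
force: [-2.3, 10.3, 6.3]
opening: 0.036
gripper_force: 5.7
```

Call:
{"method": "play_rows", "body": {"motion": [{"x":0,"y":0,"z":0,"rx":0,"ry":0,"rz":0},{"x":0,"y":0,"z":0,"rx":0,"ry":0,"rz":0},{"x":0,"y":0,"z":0,"rx":0,"ry":0,"rz":0}], "fingers": -0.24}}

```text
clock: 35.22
tool_pos: [0.477, -0.036, 0.1216]
orientation: [-179.9, -0.1, -0.7]
force: [-2.8, 11.1, 5.6]
opening: 0.0338
gripper_force: 6.4
```

Call:
{"method": "play_rows", "body": {"motion": [{"x":0,"y":0,"z":0,"rx":0,"ry":0,"rz":0},{"x":0,"y":0,"z":0,"rx":0,"ry":0,"rz":0},{"x":0,"y":0,"z":0,"rx":0,"ry":0,"rz":0},{"x":0,"y":0,"z":0,"rx":0,"ry":0,"rz":0}], "fingers": -0.28}}

```text
clock: 35.72
tool_pos: [0.477, -0.0358, 0.1216]
orientation: [-179.9, -0.1, -0.7]
force: [-2.1, 13.7, 5.7]
opening: 0.0316
gripper_force: 6.7
```

```bash
python3 - <<'E'
from nose import *
im,c=snap('wrist','w14.png'); pickle.dump(c,open('w14.pkl','wb'))
for k in('w9','w10','w11','w13','w14'):
    c=pickle.load(open(k+'.pkl','rb')); im=cv2.imread(f'pics/{k}.png').astype(np.uint8); v,r=nose(im,c)
    # subpixel edges: cup front (dark->bright>125) and cup back/rod end (bright->dark <140)
    d=np.where(r[105:150]<56)[0][-1]+105; 
    i=d
    while r[i]<125:i+=1
    uc=i-1+(125-r[i-1])/(r[i]-r[i-1])
    j=i
    while r[j]>140:j+=1
    ub=j-1+(140-r[j-1])/(r[j]-r[j-1])
    f=lambda u:onz(c,u,v,.038,True)[1]
    print(k,'cup front',f(uc).round(4),'cup back',f(ub).round(4), 'blk home end px',round(proj(c,[.4765,.088,.046],True)[0],1), r[105:122].astype(int))
o=ctrl.get_obs(); print(o['force'],o['opening'],o['gripper_force'],o['clock'])
E
```

```text
w9 cup front 0.0593 cup back 0.0535 blk home end px 111.3 [149 142 146 149 147 152 154 153 137  97  64  62  65  65  65  66  65]
w10 cup front 0.0723 cup back 0.0578 blk home end px 111.2 [147 140 147 149 148 154 155 152 134  90  62  63  65  65  65  66  66]
w11 cup front 0.0787 cup back 0.0644 blk home end px 111.2 [147 141 147 149 148 154 154 153 135  93  63  65  58  50  52  52  53]
w13 cup front 0.0851 cup back 0.0707 blk home end px 111.2 [147 141 146 149 149 159 104  45  50  51  52  48  75 176 201 198 198]
w14 cup front 0.0901 cup back 0.0758 blk home end px 113.6 [149 142 143 150 150 156  94  45  48  47  91 201 198 197 198 198 199]
[-2.8898 12.5363  6.0947] 0.03156727465111738 6.746781072579324 35.775
```

Call:
{"method": "play_rows", "body": {"motion": [{"x":0,"y":0,"z":0,"rx":0,"ry":0,"rz":0},{"x":0,"y":0,"z":0,"rx":0,"ry":0,"rz":0},{"x":0,"y":0,"z":0,"rx":0,"ry":0,"rz":0},{"x":0,"y":0,"z":0,"rx":0,"ry":0,"rz":0}], "fingers": -0.33}}

```text
clock: 36.28
tool_pos: [0.4771, -0.0356, 0.1215]
orientation: [-179.8, -0.1, -0.7]
force: [-3.3, 14.0, 4.7]
opening: 0.0296
gripper_force: 7.4
```

```bash
python3 - <<'E'
from nose import *
im,c=snap('wrist','w15.png'); pickle.dump(c,open('w15.pkl','wb'))
v,r=nose(im,c); print(proj(c,[.4765,.088,.046],True)[0],r[105:125].astype(int))
o=ctrl.get_obs(); print(o['force'],o['opening'],o['gripper_force'],o['clock'],o['tool_pos'])
E
```

```text
113.88157543792178 [151 144 141 150 150 157 109  47  49  45  95 202 198 197 197 198 199 200
 201 201]
[-2.9353 14.5419  5.1066] 0.029311471476018158 7.437512269243598 36.325 [ 0.477  -0.0356  0.1215]
```

Call:
{"method": "play_rows", "body": {"motion": [{"x":0,"y":0,"z":0,"rx":0,"ry":0,"rz":0},{"x":0,"y":0,"z":0,"rx":0,"ry":0,"rz":0},{"x":0,"y":0,"z":0,"rx":0,"ry":0,"rz":0},{"x":0,"y":0,"z":0,"rx":0,"ry":0,"rz":0},{"x":0,"y":0,"z":0,"rx":0,"ry":0,"rz":0},{"x":0,"y":0,"z":0,"rx":0,"ry":0,"rz":0}], "fingers": -0.36}}

```text
clock: 37.08
tool_pos: [0.4771, -0.0354, 0.1215]
orientation: [-179.8, -0.1, -0.7]
force: [-2.0, 15.9, 5.6]
opening: 0.0283
gripper_force: 8.1
```

```bash
python3 - <<'E'
from nose import *
im,c=snap('wrist','w16.png')
v,r=nose(im,c); print(proj(c,[.4765,.088,.046],True)[0],r[105:125].astype(int))
o=ctrl.get_obs(); print(o['force'],o['opening'],o['gripper_force'],o['clock'],o['tool_pos'])
E
```

```text
114.10911330180807 [151 146 141 147 149 154 132  49  49  46  83 200 198 196 198 198 199 200
 201 201]
[-2.3277 15.2251  4.8412] 0.028010587878526432 8.052052091807127 37.125 [ 0.477  -0.0354  0.1215]
```

```bash
python3 -c "
from plant import workorder
print(workorder.close_job())"
```

```text
the job is handed in; nothing more can be done
None
```

I handed the job in with the arm holding the trigger at about 15 N, the nose pressing the block at roughly 18 N (estimated from images) and the block home against the drill plate; no verdict came back.

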